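# Refit the keyed drive hub on the mini food processor

## Task

The washed grey drive hub is standing on the wooden tray: put it back on the upright steel spindle of the white food-processor base. Turn it gently on the spindle until its keyway drops over the brass key, leave it fully home, flat on the base, and let go. Do not force hub or spindle at any point, and leave the other things on the ledge where they are.

Things in the scene. Friction and masses are not known exactly. Their poses are not given: they have to be found in the camera images.
- hub_center (a point): Loose grey plastic drive hub, about 0.22 kg, standing upright in the tray; this point is on its axis, half-way up: 46 mm above its flat underside, total height 92 mm. Own axes: z up, x towards its keyway (red line on the cap). From below: twelve-sided skirt 68 mm across, 0 to 52 mm; round cap 72 mm across, 52 to 60 mm; grip bar 60 to 92 mm. Starts within 40 degrees of the world's directions.
- hub_grip (a point): Centre of the hub's grip bar, 76 mm above the underside, on the axis; axes as the hub's. The bar is 14 mm thick along the hub's x, 46 mm long along its y and 32 mm high: pinch it across the 14 mm.
- hub_keyway (a point): Keyway of the hub, this point at its lower mouth, level with the underside, 26 mm from the axis; axes as the hub's. The slot is 8 mm wide, cut through the skirt's wall, open below and outwards, 52 mm high. The bore in the middle is 22 mm wide and 52 mm deep from below, closed above by the cap. Let go once the key has entered, the hub slides down by its weight.
- base_top (a point): Fixed white food-processor base, 180 x 160 mm, 80 mm high; this point is the centre of its flat top, on the spindle's axis, where the hub's underside lies when fully home (hub_center then 46 mm above). Own axes: z up, x towards the red mark on the top. More than 40 N between hub and base or spindle, pressing or twisting, harms them; 5 N is plenty to feel the key.
- spindle_tip (a point): Tip of the upright steel spindle, 50 mm above the base's top, axes as the base's. 20 mm thick, the last 10 mm taper to 8 mm. At its foot a brass key 6 mm wide sticks out to 24 mm from the axis, 12 mm high: a hub out of register rests 12 mm too high. The spindle is held and does not turn; its key stopped, unmeasured, 8 to 92 degrees anticlockwise (from above) of the red mark.
- tray: Fixed low wooden tray, 240 x 300 mm, walls 22 mm high and 8 mm thick, origin under its centre; its floor is about 8 mm above the table. Hub, teacup and spoon stand in it.
- cup: Glass teacup on the tray, 64 mm wide, 58 mm high, origin at the centre of its underside. Leave alone.
- spoon: Stainless steel spoon on the tray, 160 mm long, lying along its own x, origin underneath. Leave alone.
- kettle: Aluminium kettle, 148 mm wide at the foot, 172 mm high, with a spout on its own +x and a black handle with a toggle switch on -x; origin at the centre of its underside. Leave alone.
- dish: Blue ceramic dim sum dish, 150 mm wide, 40 mm high, origin at the centre of its underside. Leave alone.
- sauce: Amber glass sauce bottle, 52 mm wide, 150 mm high, origin at the centre of its underside. Leave alone.
- caddy: Green tea caddy, 72 mm wide, 90 mm high, origin at the centre of its underside. Leave alone.
Things that resemble listed ones, but are neither listed nor needed, are in the scene too. Leave any blue look-alike of the part that bears base_top alone.

How it is judged:
On the way, in this order (a step that is already met when the one before it is completed fails the run):
1. the hub is lifted clear of the tray (height (world z) of hub_center above 0.12 m), for 0.1 s.
2. the hub is threaded on the spindle (horizontal distance between hub_center and base_top below 0.004 m and z of hub_center in the frame of base_top below 0.075 m), for 0.1 s.
At the end, for the whole second after the job is handed in: The hub stands on the spindle with its keyway over the key, its underside within 3 mm of the base's top (resting on the key it would be 12 mm too high), within 4 mm of the spindle's axis, upright within 3.4 degrees, released and at rest (z of hub_center in the frame of base_top between 0.043 and 0.049 m and horizontal distance between hub_center and base_top below 0.004 m and angle between hub_center's own z axis and vertical below 0.06 rad and linear speed of hub below 0.02 m/s); the robot touches nothing.
It fails at once if hub and base or spindle pressed or twisted against each other with more than 40 N (contact force between hub and base above 40 N).
It fails at once if a bystander (cup, spoon, kettle, dish, sauce bottle, caddy) shifted by more than 20 mm (distance of any of cup, spoon, kettle, dish, sauce, caddy from where it was at the start of the episode above 0.02 m).
It also fails if it takes over 72 s, if anything falls off the work surface, if the arm or the gripper's body presses on something with over 40 N, if the wrist force passes 120 N, or if a joint passes its speed limit or range.

## Robot

A 6-joint arm with a two-finger parallel gripper is mounted at the origin on the work surface. World frame = base frame: x ahead of the robot, y to its left, z up, the work surface at z = 0. Lengths are in m, angles in rad, forces in N, time in s.
With the tool pointing down it reaches from about 0.35 to 0.875 m from the base axis. Payload 15.5 kg.
Tool frame: the origin (TCP) lies between the finger pads; the fingertips stand 19 mm ahead of it and the grasp point (between the pads) is the TCP; y points along the fingers, z is the direction in which the jaws open and shut, and the axes are right-handed (so a half turn about y gives the same grasp; the last joint's range is limited). The gripper opens to 85 mm and grips with 20 to 120 N. Pads are 22 mm wide; open, the fingers measure 114 mm over their backs; the gripper's body (76 mm by 85 mm) begins 54 mm behind the grasp point. The pads swing forward as they close: fully open they stand 13 mm farther back than shut.
Start: joints at [-1.363, 0.494, 1.345, -0, 1.302, -0.096], TCP at [0.186, -0.597, 0.25] pointing down, gripper open.
Joint ranges: [-2.91, 2.91], [-0.82, 2.16], [0.22, 2.67], [-1.22, 4.37], [0.12, 2.79], [-3.08, 3.08]. Speed limits (rad/s): [1.89, 1.89, 2.57, 3.01, 3.01, 3.01].

## Interface

Orientations are given as [roll, pitch, yaw] about the fixed x, y, z axes, in that order (R = Rz(yaw) Ry(pitch) Rx(roll)).
In Python, from plant import robot gives the robot as it stands.
- The arm moves only by the tool drive_tool, never from a script. Its argument "deltas" is a list that holds one entry, the list of rows, each a list of 5 numbers: the finger opening in cm, from 0 to 8.54, then the shift along the tool's x, y, z in cm, then the turn about the tool's y in degrees. In form: [[[fingers, tx, ty, tz, turn], ...]]. A call has 1 to 12 rows; each row is the pose to reach, as a shift and turn from the pose commanded when the call began, along the tool's axes at that moment; what a row does not reach only later rows make up. A row lasts 1/10 s, in which the tool goes at most 50 mm and 8.59 degrees, less where a joint would pass 70% of its speed; a pose out of reach is approached as far as the arm can. A call with a gripper value outside its range is refused whole. The fingers move at their own pace and stop on an object; "newtons" is the grip in N (left out, the last holds). Time passes only in rows, so rows that repeat a pose let the fingers close. It gives the time, the measured TCP pose, the force and the opening at its end, in the units of the state.
- robot.observe(): the state, without advancing time (a new reading comes with each control period).
- robot.snapshot(name): name is "scene" or "top" or "wrist"; returns (picture, depth): 420x560x3 uint8, blue, green, red; 420x560 float32, m along the optical axis (not along the pixel's ray), 0 where there is no reading.
- robot.calibration(name): a dict with "fovy" (degrees; the focal length in pixels is half the picture's height over the tangent of half this angle, whatever the lens; pixels are square), "cx", "cy" (the principal point, pixels), "T" (4x4, takes a point from camera to world coordinates). Camera axes: x right, y down, z forward; pixel columns grow to the right and rows downward; lengths in m; the calibration is good to about 2 mm. The wrist camera is an equidistant fisheye: a pixel r from the principal point sees the ray r / f radians off the axis. A picture is of the moment at which its call begins: read the wrist's pose just before it. calibration takes no time and is no camera call; for the wrist camera it gives the pose at the moment of the call.
- robot.hand_in(): hands the job in, once; it reports no verdict.
The state is a dict: "clock": time; "joint_positions": joint angles; "qd": joint speeds; "joint_efforts": joint torques, N m; "position": TCP position; "orientation": TCP orientation; "contact_force": force on the tool from outside, world axes, zero at the start; "moment": the same for the moment, N m; "gripper_width": opening from 0.0 (shut) to 1.0 (fully open).
Only numpy, scipy, OpenCV 4.12 (cv2) and the standard library are available. Lean on these libraries where they do the work, as an engineer would, in place of code of your own. Each camera call takes 0.05 s, during which the arm holds its last target.

## Working session

There is one attempt and no reset: what is moved stays moved. The work goes in short steps, Python scripts to look and compute and a tool call to move; the robot and the scene stay as the last step left them, time stands still between calls to the robot, and variables do not carry over. Pictures are saved under pics/ and viewed, and the job is handed in when it is done.

Besides the shell and the picture viewer there is one more tool, called after ">>>" as name(argument=value, ...), one argument or row to a line, values as JSON. drive_tool: Moves the arm, as the interface text tells. Its arguments: {"type":"object","properties":{"deltas":{"type":"array","items":{"type":"array","items":{"type":"array","items":{"type":"number"}}}},"newtons":{"type":"number"}},"required":["deltas"]}

```bash
ls; mkdir -p pics
python3 - <<'E'
from plant import robot
import cv2,numpy as np
s=robot.observe();print(s)
for n in("scene","top","wrist"):
    c=robot.calibration(n);p,d=robot.snapshot(n)
    cv2.imwrite(f"pics/{n}0.png",p);np.savez(f"pics/{n}0.npz",p=p,d=d,**c)
    print(n,c["fovy"],c["cx"],c["cy"],np.round(c["T"],3).tolist())
E
```

```text
pics
{'clock': 0.0, 'joint_positions': array([-1.36348059e+00,  4.94201498e-01,  1.34612595e+00, -7.39975247e-06,
        1.30249243e+00, -9.54687813e-02]), 'qd': array([ 0.00031306,  0.00156404, -0.0006137 , -0.00061878, -0.0005914 ,
       -0.00078996]), 'joint_efforts': array([-2.93247234e-03, -8.82172608e+01, -3.83860981e+01, -3.83904126e-04,
        1.02847297e-02, -8.00267185e-05]), 'position': array([ 0.18631288, -0.59623623,  0.2496906 ]), 'orientation': array([-1.57201865e+00,  1.09884093e-04, -2.83880623e+00]), 'contact_force': array([ 0.02729554, -0.23311942, -0.47394146]), 'moment': array([-0.00600632, -0.02259193, -0.01561212]), 'gripper_width': 0.9959484236128909}
scene 42.87828403027083 286.15921902433683 214.55964470430328 [[-0.535, 0.524, -0.663, 1.567], [0.845, 0.318, -0.43, 0.615], [-0.015, -0.79, -0.612, 1.043], [0.0, 0.0, 0.0, 1.0]]
top 45.77737715815711 275.0645550016233 214.0147382023063 [[0.006, -0.987, 0.16, 0.319], [-1.0, -0.005, 0.009, -0.049], [-0.008, -0.16, -0.987, 1.435], [0.0, 0.0, 0.0, 1.0]]
wrist 65.70646984690485 278.37000153695277 206.29636312830385 [[0.297, -0.916, -0.269, 0.254], [-0.955, -0.285, -0.083, -0.576], [-0.001, 0.282, -0.96, 0.374], [0.0, 0.0, 0.0, 1.0]]
```

View pics/scene0.png

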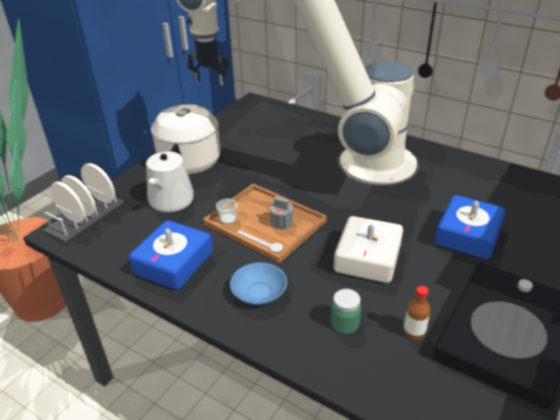

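View pics/top0.png

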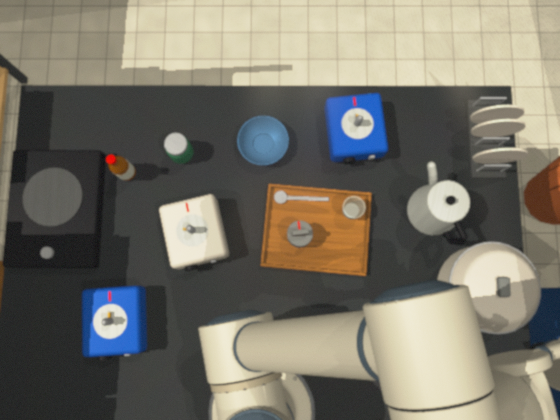

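View pics/wrist0.png

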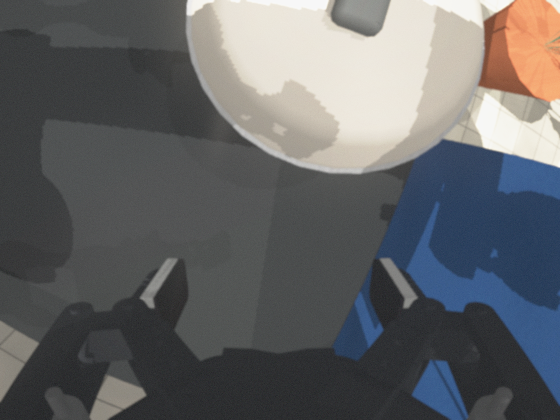

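The hub is in the tray at about (299,233) in the top view, and the white base's spindle is at about (190,230). Blue look-alikes stand at (357,125) and (110,322). Next I'll enlarge crops of the hub and the base.

```bash
cat > h.py <<'E'
import cv2,numpy as np
def load(n):return dict(np.load(f"pics/{n}.npz"))
def f(c):return 210/np.tan(np.radians(c["fovy"])/2)
def ray(c,u,v,fish=False):
    F=f(c);x=(u-c["cx"])/F;y=(v-c["cy"])/F
    if fish:
        r=np.hypot(x,y);k=np.sin(r)/max(r,1e-9);d=np.array([x*k,y*k,np.cos(r)])
    else:d=np.array([x,y,1.])
    return c["T"][:3,:3]@d
def at_z(c,u,v,z,fish=False):
    d=ray(c,u,v,fish);o=c["T"][:3,3];return o+d*(z-o[2])/d[2]
def proj(c,P,fish=False):
    q=np.linalg.inv(c["T"])@np.r_[P,1];q=q[:3];F=f(c)
    if fish:
        r=np.hypot(q[0],q[1]);t=np.arctan2(r,q[2]);return c["cx"]+F*t*q[0]/r,c["cy"]+F*t*q[1]/r
    return c["cx"]+F*q[0]/q[2],c["cy"]+F*q[1]/q[2]
def dpt(c,u,v,fish=False):
    d=ray(c,u,v,fish);z=c["d"][int(round(v)),int(round(u))]
    cam=c["T"][:3,:3].T@d
    return c["T"][:3,3]+d/cam[2]*z
def crop(c,u0,v0,w,h,k,name):
    cv2.imwrite(f"pics/{name}.png",cv2.resize(c["p"][v0:v0+h,u0:u0+w],None,fx=k,fy=k,interpolation=cv2.INTER_CUBIC))
E
python3 - <<'E'
from h import *
t=load("top0");s=load("scene0")
a=cv2.resize(t["p"][195:270,265:345],None,fx=5,fy=5,interpolation=2);b=cv2.resize(t["p"][195:270,155:235],None,fx=5,fy=5,interpolation=2)
c=cv2.resize(s["p"][180:255,245:325],None,fx=5,fy=5,interpolation=2);d=cv2.resize(s["p"][210:285,330:410],None,fx=5,fy=5,interpolation=2)
cv2.imwrite("pics/c0.png",np.vstack([np.hstack([a,b]),])); cv2.imwrite("pics/c1.png",np.hstack([c,d]))
for u,v in[(299,226),(299,240),(285,250),(190,230),(200,255),(175,215),(212,210)]:print(u,v,dpt(t,u,v).round(3))
E
```

```text
299 226 [ 0.506 -0.104  0.073]
299 240 [ 0.468 -0.104  0.07 ]
285 250 [ 0.446 -0.066  0.006]
190 230 [0.486 0.187 0.13 ]
200 255 [0.424 0.166 0.083]
175 215 [0.534 0.239 0.078]
212 210 [0.549 0.137 0.078]
```

View pics/c0.png

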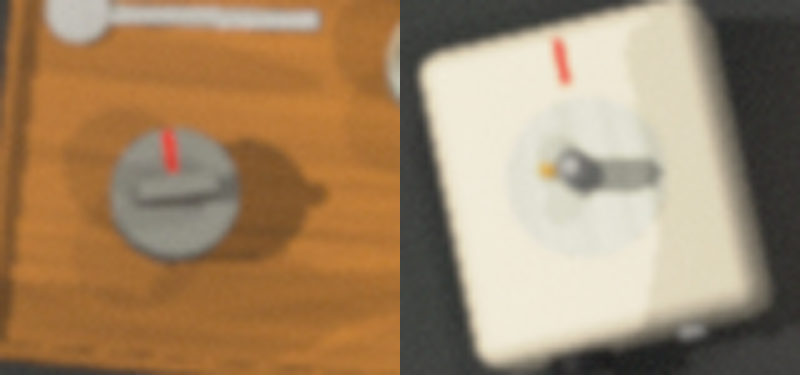

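View pics/c1.png

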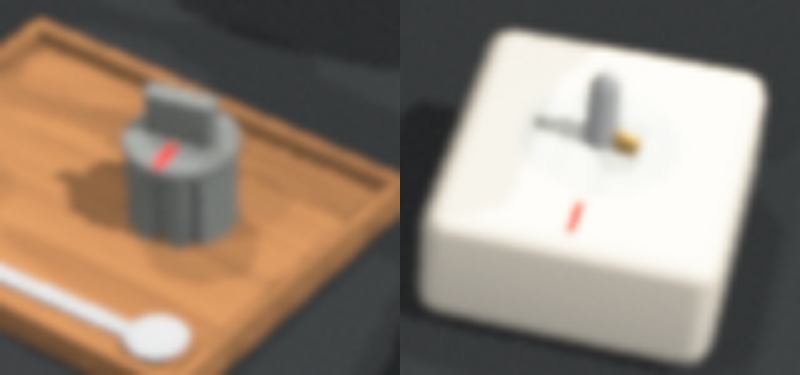

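Run:
```python
from h import *
t=load("top0");s=load("scene0")
def T(x,y,u0,v0,z,c=t):
    p=at_z(c,u0+(x+.5)/5-.5,v0+(y+.5)/5-.5,z);return p.round(4)
print("hub cap c",T(175,193,265,195,.068),"line",T(167,132,265,195,.068),T(173,172,265,195,.068))
print("bar ends",T(137,190,265,195,.1),T(219,182,265,195,.1))
print("scene: bar top ends",T(148,86,245,180,.1,s),T(215,103,245,180,.1,s),"line",T(157,170,245,180,.068,s),T(178,145,245,180,.068,s))
print("base mark",T(558,40,75,195,.08),T(566,82,75,195,.08))
print("tip",T(572-400,162,155,195,.13),"key",T(543-400,170,155,195,.092),"plate c",T(588-400,177,155,195,.08))
print("scene tip",T(605-400,76,330,210,.13,s),"foot",T(600-400,146,330,210,.08,s),"key end",T(636-400,147,330,210,.086,s),"mark",T(572-400,232,330,210,.08,s),T(578-400,203,330,210,.08,s))
```

```text
hub cap c [ 0.4868 -0.1055  0.068 ] line [ 0.5209 -0.1011  0.068 ] [ 0.4985 -0.1044  0.068 ]
bar ends [ 0.4844 -0.0837  0.1   ] [ 0.489 -0.128  0.1  ]
scene: bar top ends [ 0.4904 -0.1249  0.1   ] [ 0.4841 -0.0811  0.1   ] line [ 0.5226 -0.0983  0.068 ] [ 0.4953 -0.101   0.068 ]
base mark [0.5691 0.2092 0.08  ] [0.5455 0.2039 0.08  ]
tip [0.4942 0.1899 0.13  ] key [0.4948 0.2125 0.092 ] plate c [0.4926 0.19   0.08  ]
scene tip [0.4975 0.1936 0.13  ] foot [0.4965 0.1946 0.08  ] key end [0.4937 0.2144 0.086 ] mark [0.5685 0.2123 0.08  ] [0.5458 0.2049 0.08  ]
```

```bash
cat >> h.py <<'E'
from scipy.spatial.transform import Rotation as Ro
def delta(pos,yaw_deg,s):
    R=Ro.from_euler("xyz",s["orientation"]).as_matrix()
    R0=Ro.from_euler("xyz",[-np.pi/2,0,np.radians(yaw_deg)]).as_matrix()
    d=R.T@(np.array(pos)-s["position"])*100
    t=np.degrees(Ro.from_matrix(R.T@R0).as_rotvec())
    return d.round(2),t.round(2)
E
python3 - <<'E'
from h import *
from plant import robot
t=load("top0")
for u,v in[(505,287),(500,260),(455,290),(510,335),(450,200),(430,170)]:print(u,v,dpt(t,u,v).round(3))
s=robot.observe()
print(delta([.46,-.105,.25],-84,s))
E
```

```text
505 287 [ 0.341 -0.601  0.203]
500 260 [ 0.408 -0.602  0.182]
455 290 [ 0.325 -0.256  0.841]
510 335 [ 0.211 -0.696  0.003]
450 200 [ 0.562 -0.489  0.171]
430 170 [ 0.649 -0.45   0.141]
(array([-4.077e+01,  2.000e-02, -3.873e+01]), array([ 4.000e-02, -7.865e+01, -4.000e-02]))
```

>>> drive_tool(
  deltas=[
    [[8.5,0,-5,0,0],[8.5,-5,-5,-3,-8],[8.5,-40.8,-5,-38.7,-78.6],[8.5,-40.8,-5,-38.7,-78.6],[8.5,-40.8,-5,-38.7,-78.6],[8.5,-40.8,-5,-38.7,-78.6],[8.5,-40.8,-5,-38.7,-78.6],[8.5,-40.8,-5,-38.7,-78.6],[8.5,-40.8,-5,-38.7,-78.6],[8.5,-40.8,-5,-38.7,-78.6],[8.5,-40.8,-5,-38.7,-78.6],[8.5,-40.8,-5,-38.7,-78.6]],
  ],
)

```text
clock: 1.35
position: [0.4545, -0.1156, 0.3003]
orientation: [-1.571, -0.0, -1.465]
contact_force: [0.4, -1.0, -0.1]
gripper_width: 0.997
```

```bash
cat >> h.py <<'E'
def snap(n,name):
    from plant import robot
    c=robot.calibration(n);p,d=robot.snapshot(n)
    cv2.imwrite(f"pics/{name}.png",p);np.savez(f"pics/{name}.npz",p=p,d=d,**c);return dict(p=p,d=d,**c)
E
python3 - <<'E'
from h import *
from plant import robot
c=snap("wrist","w1");s=robot.observe();print(s["position"],s["orientation"])
print(proj(c,[.487,-.105,.068],True),proj(c,[.487,-.105,.1],True),delta([.487,-.105,.3],-84,s))
E
```

```text
[ 0.45704286 -0.10970935  0.30034616] [-1.56916945  0.00230992 -1.46318071]
(np.float64(308.8786090784912), np.float64(170.50989238006974)) (np.float64(311.7501415571227), np.float64(176.00940755721282)) (array([-0.15,  0.04,  3.03]), array([-0.09,  0.17, -0.13]))
```

View pics/w1.png

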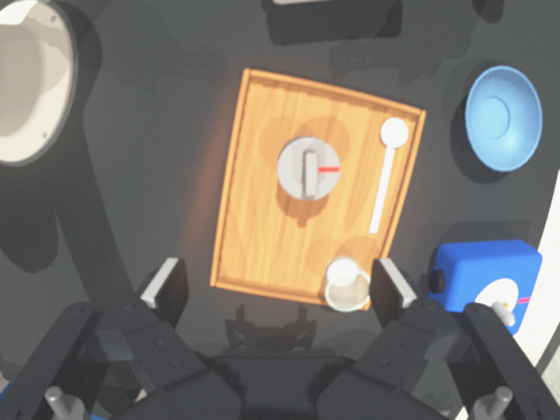

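The wrist view shows the hub's cap at (309,168), with the red line pointing right to (338,170). The projection predicted (309,170), so the position agrees. I'll refine the yaw in a crop.

Run:
```python
from h import *
c=load("w1");crop(c,265,125,90,85,7,"w1c")
```

```text
(no output)
```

View pics/w1c.png

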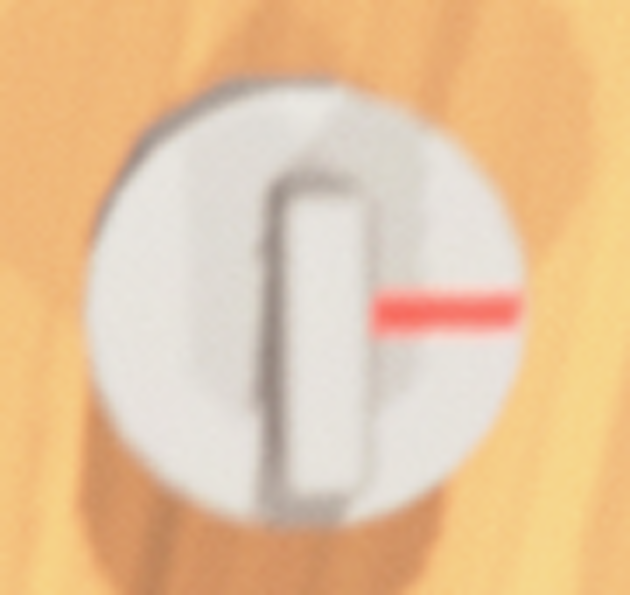

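Run:
```python
from h import *
from plant import robot
c=load("w1")
def W(x,y,z):return at_z(c,265+(x+.5)/7-.5,125+(y+.5)/7-.5,z,True)
print("cap c",W(307,306,.068),"line",W(375,314,.068),W(520,312,.068))
q=[W(*p,.1) for p in[(288,195),(362,192),(358,494),(288,494)]]
print(q,np.mean(q,0))
a=(q[0]+q[1])/2-(q[2]+q[3])/2
print(np.degrees(np.arctan2(a[1],a[0]))-90, np.linalg.norm(a))
l=W(520,312,.068)-W(375,314,.068);print(np.degrees(np.arctan2(l[1],l[0])))
l=W(520,312,.068)-W(307,306,.068);print(np.degrees(np.arctan2(l[1],l[0])))
```

```text
cap c [ 0.48618922 -0.1025546   0.068     ] line [ 0.49719236 -0.10262002  0.068     ] [ 0.52054697 -0.09958194  0.068     ]
[array([ 0.47794804, -0.0816603 ,  0.1       ]), array([ 0.4885086 , -0.08000312,  0.1       ]), array([ 0.49369391, -0.12454908,  0.1       ]), array([ 0.48334606, -0.12565056,  0.1       ])] [ 0.48587415 -0.10296577  0.1       ]
6.816608953359307 0.04458326782365124
7.411689520076904
4.944968213696439
```

Run:
```python
from h import *
from plant import robot
s=robot.observe();print(delta([.4862,-.1035,.093],-83.3,s))
```

```text
(array([-0.26, 20.74,  2.93]), array([-0.09, -0.53, -0.13]))
```

>>> drive_tool(
  deltas=[
    [[5,-0.3,3,2.9,-0.5],[5,-0.3,8,2.9,-0.5],[5,-0.3,12,2.9,-0.5],[5,-0.3,14,2.9,-0.5],[5,-0.3,14,2.9,-0.5],[5,-0.3,14,2.9,-0.5]],
  ],
)

```text
clock: 2.0
position: [0.4827, -0.1117, 0.1608]
orientation: [-1.571, 0.0, -1.458]
contact_force: [-0.8, -0.7, 0.5]
gripper_width: 0.581
```

Run:
```python
from h import *
from plant import robot
s=robot.observe();print(s["position"],s["gripper_width"],delta([.4862,-.1035,.093],-83.3,s))
c=snap("wrist","w2");crop(c,180,130,270,200,3,"w2c")
```

```text
[ 0.4827249  -0.11170646  0.16076177] 0.5808042655558633 (array([-0.78,  6.78,  0.44]), array([ 0.01, -0.26, -0.  ]))
```

View pics/w2c.png

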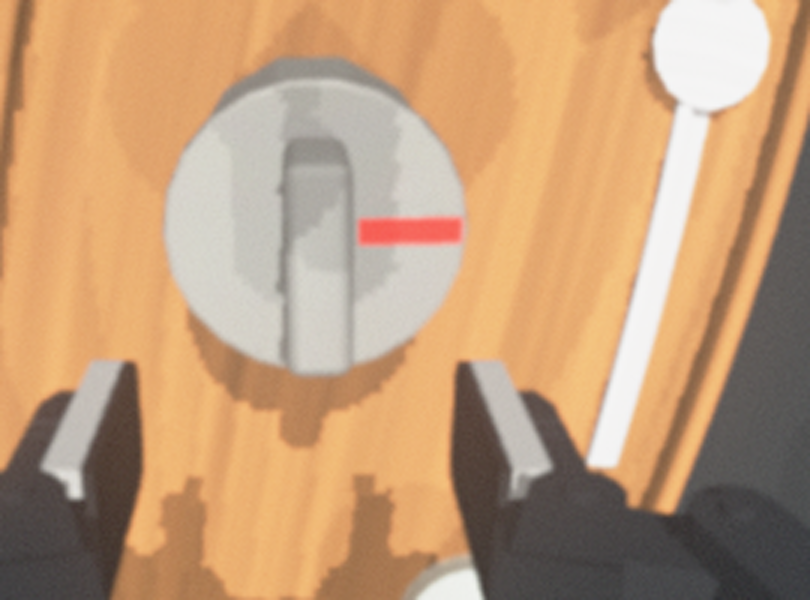

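Run:
```python
from h import *
c=load("w2")
def W(x,y,z):return at_z(c,180+(x+.5)/3-.5,130+(y+.5)/3-.5,z,True)
print("cap c",W(315,224,.068),"edges",W(164,222,.068),W(464,228,.068),W(315,78,.068),"line",W(360,232,.068),W(460,230,.068))
print(W(288,164,.1),W(350,164,.1),W(288,373,.1),W(353,373,.1))
```

```text
cap c [ 0.48552322 -0.10329368  0.068     ] edges [ 0.45057127 -0.10669155  0.068     ] [ 0.52032851 -0.1003821   0.068     ] [ 0.4816147  -0.06956823  0.068     ] line [ 0.49614221 -0.10405431  0.068     ] [ 0.51945746 -0.10096993  0.068     ]
[ 0.47725729 -0.08277304  0.1       ] [ 0.48922482 -0.08142678  0.1       ] [ 0.48205566 -0.1268811   0.1       ] [ 0.49551666 -0.12541804  0.1       ]
```

>>> drive_tool(
  deltas=[
    [[5,-0.8,0,0.4,-0.3],[5,-0.8,3,0.4,-0.3],[5,-0.8,5,0.4,-0.3],[5,-0.8,6.5,0.4,-0.3],[5,-0.8,6.8,0.4,-0.3],[5,-0.8,6.8,0.4,-0.3]],
  ],
)

```text
clock: 2.65
position: [0.4861, -0.103, 0.0929]
orientation: [-1.57, -0.0, -1.453]
contact_force: [-0.2, -0.4, 0.9]
gripper_width: 0.588
```

Run:
```python
from h import *
from plant import robot
s=robot.observe();print(s["contact_force"],s["gripper_width"],delta([.4858,-.1038,.093],-83.3,s))
c=snap("wrist","w3");crop(c,180,130,270,200,3,"w3c")
```

```text
[-0.21046495 -0.38033259  0.86826703] 0.5877815629152291 (array([ 0.08, -0.01, -0.04]), array([-0.03,  0.06,  0.01]))
```

View pics/w3c.png

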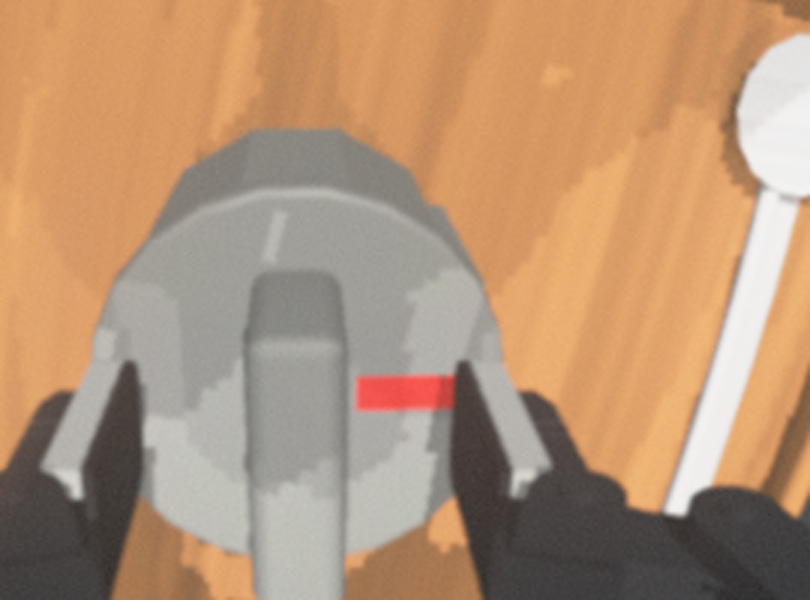

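The bar at (298, 340–600) lies midway between the pads, whose inner edges are at 139 and 455, and it runs parallel to them. Closing now.

>>> drive_tool(
  deltas=[
    [[2.5,0,0,0,0],[2.0,0,0,0,0],[1.0,0,0,0,0],[0.6,0,0,0,0],[0.6,0,0,0,0],[0.6,0,0,0,0],[0.6,0,0,0,0],[0.6,0,0,0,0]],
  ],
  newtons=40,
)

```text
clock: 3.5
position: [0.486, -0.1034, 0.093]
orientation: [-1.57, -0.001, -1.453]
contact_force: [-0.3, 0.6, 9.1]
gripper_width: 0.156
```

>>> drive_tool(
  deltas=[
    [[0.6,0,-0.5,0,0],[0.6,0,-1.5,0,0],[0.6,0,-4,0,0],[0.6,0,-8,0,0],[0.6,0,-12,0,0],[0.6,0,-15,0,0],[0.6,0,-16.5,0,0],[0.6,0,-17,0,0],[0.6,0,-17,0,0],[0.6,0,-17,0,0]],
  ],
)

```text
clock: 4.5
position: [0.4851, -0.103, 0.2615]
orientation: [-1.572, 0.001, -1.453]
contact_force: [-0.2, -0.4, -3.4]
gripper_width: 0.153
```

Run:
```python
from h import *
from plant import robot
s=robot.observe();print(s["position"],s["contact_force"],s["gripper_width"])
c=snap("wrist","w4");crop(c,180,130,270,200,3,"w4c")
c=snap("scene","s4")
print(delta([.4945,.191,.263],-83.3,s))
```

```text
[ 0.4850825  -0.10300012  0.26150811] [-0.1742716  -0.36617399 -3.40672099] 0.15299395125343196
(array([-29.09,  -0.14,   4.39]), array([ 0.07,  0.05, -0.04]))
```

View pics/w4c.png

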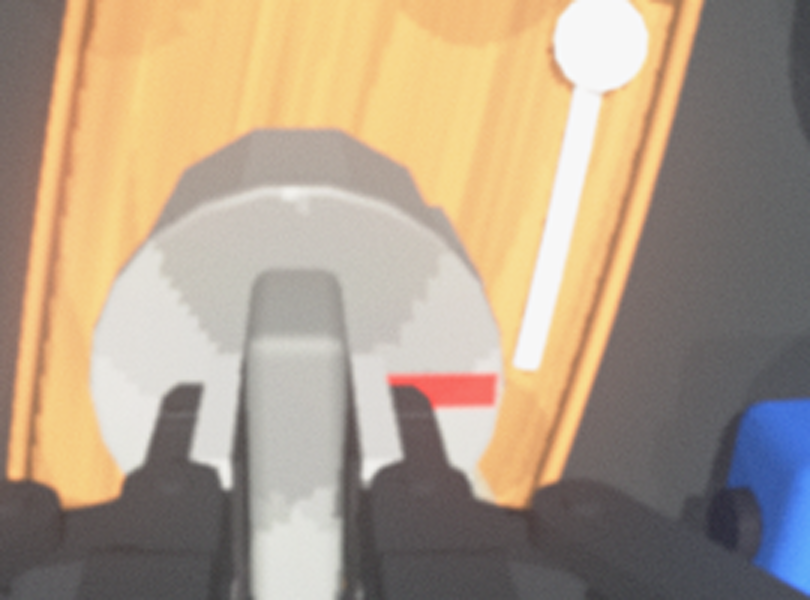

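View pics/s4.png

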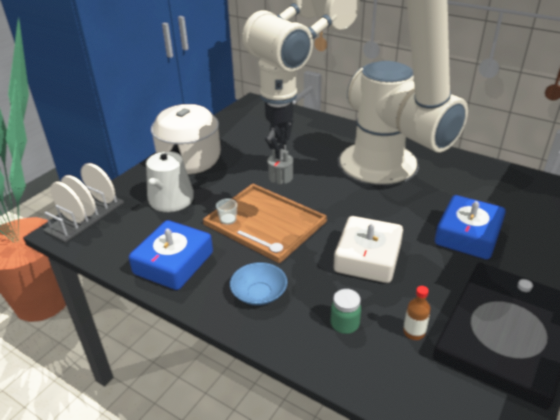

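Run:
```python
from h import *
from plant import robot
s=robot.observe()
print(delta([.44,.05,.30],0,s))
c=load("w4");z=s["position"][2]-.025
P=np.array([at_z(c,180+(x+.5)/3-.5,130+(y+.5)/3-.5,z,True) for x,y in[(92,375),(502,372),(297,188),(160,240),(440,240),(110,300),(486,300)]])
A=np.c_[2*P[:,:2],np.ones(len(P))];x=np.linalg.lstsq(A,(P[:,:2]**2).sum(1),rcond=None)[0]
print(x[:2],np.sqrt(x[2]+x[:2]@x[:2]),s["position"])
```

```text
(array([-15.73,  -3.85,  -2.69]), array([ 5.000e-02, -8.325e+01, -1.100e-01]))
[ 0.48492897 -0.10495583] 0.0351095960848171 [ 0.48510248 -0.10301925  0.26128886]
```

>>> drive_tool(
  deltas=[
    [[0.6,-2,-2,0,-8],[0.6,-5,-3.8,-1,-16],[0.6,-10,-3.8,-2,-25],[0.6,-15.7,-3.8,-2.7,-83.2],[0.6,-15.7,-3.8,-2.7,-83.2],[0.6,-15.7,-3.8,-2.7,-83.2],[0.6,-15.7,-3.8,-2.7,-83.2],[0.6,-15.7,-3.8,-2.7,-83.2],[0.6,-15.7,-3.8,-2.7,-83.2],[0.6,-15.7,-3.8,-2.7,-83.2],[0.6,-15.7,-3.8,-2.7,-83.2],[0.6,-15.7,-3.8,-2.7,-83.2]],
  ],
)

```text
clock: 5.8
position: [0.4402, 0.0496, 0.2998]
orientation: [-1.571, 0.001, -0.005]
contact_force: [-0.1, -0.4, -1.6]
gripper_width: 0.154
```

>>> drive_tool(
  deltas=[
    [[0.6,0,0,0,0],[0.6,0,0,0,0]],
  ],
)

```text
clock: 6.0
position: [0.4403, 0.0496, 0.3002]
orientation: [-1.571, 0.0, -0.003]
contact_force: [0.3, -0.2, -2.3]
gripper_width: 0.157
```

Run:
```python
from h import *
from plant import robot
s=robot.observe();print(s["position"],s["orientation"],s["gripper_width"])
c=snap("wrist","w5")
```

```text
[0.44030331 0.04956101 0.30016291] [-1.57079210e+00  2.64241165e-04 -2.76749664e-03] 0.157005675170624
```

View pics/w5.png

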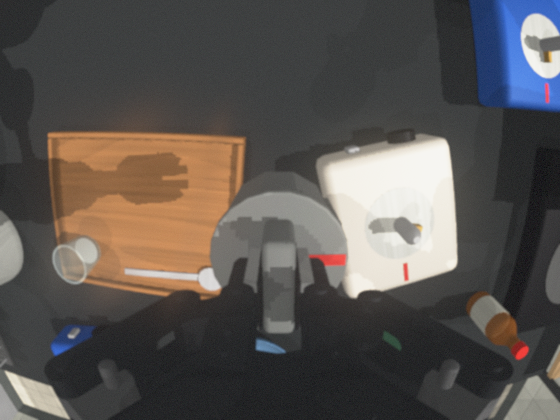

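Run:
```python
from h import *
c=load("w5");crop(c,310,130,150,165,4,"w5c");crop(c,355,175,85,75,9,"w5d")
```

```text
(no output)
```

View pics/w5c.png

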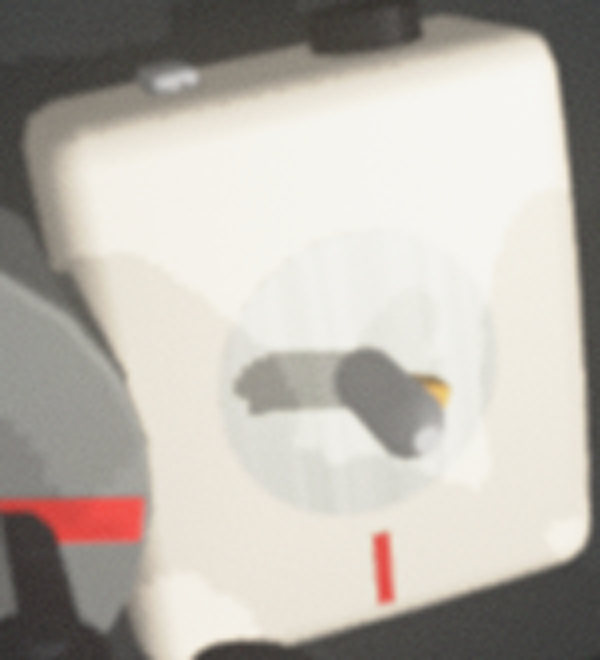

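View pics/w5d.png

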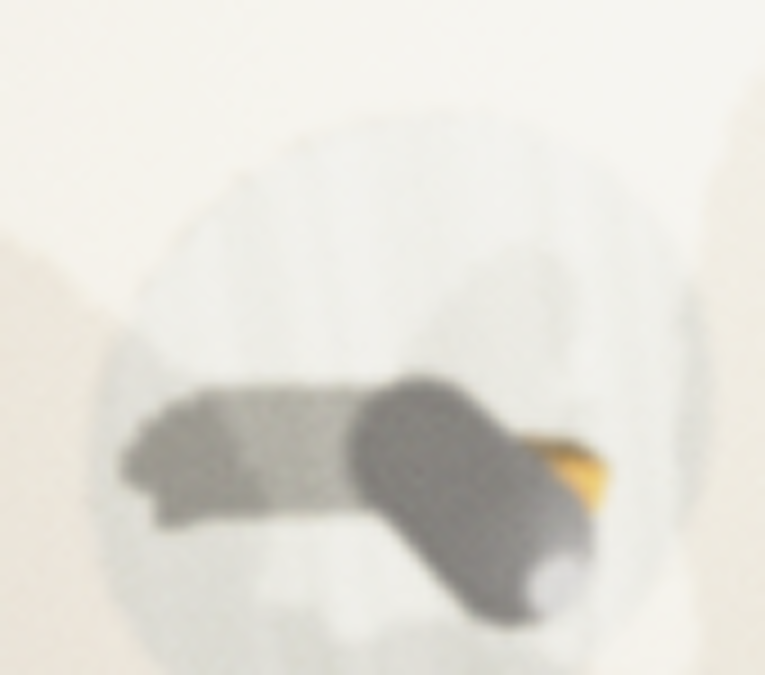

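Run:
```python
from h import *
from plant import robot
c=load("w5");t=load("top0")
def D(x,y,z):return at_z(c,355+(x+.5)/9-.5,175+(y+.5)/9-.5,z,True)
def C(x,y,z):return at_z(c,310+(x+.5)/4-.5,130+(y+.5)/4-.5,z,True)
print("tip",D(557,587,.13),"mark",C(380,533,.08),C(387,602,.08))
P=np.array([D(92,430,.08),D(712,400,.08),D(440,110,.08),D(200,220,.08),D(660,240,.08),C(350,514,.08),C(232,440,.08),C(480,440,.08)])
A=np.c_[2*P[:,:2],np.ones(len(P))];x=np.linalg.lstsq(A,(P[:,:2]**2).sum(1),rcond=None)[0]
r=np.sqrt(x[2]+x[:2]@x[:2]);print("plate",x[:2],r,np.linalg.norm(P[:,:2]-x[:2],axis=1))
print("key corner",D(607,460,.092),D(597,512,.092))
# hub circle here
z=.30016-.025
import sys
c2=cv2.resize(c["p"][160:320,195:365],None,fx=4,fy=4,interpolation=2);cv2.imwrite("pics/w5e.png",c2)
# foot circle fit: lower-left arc of spindle outline
b=[.4945,.191]
for k in range(60,120,10):
    a=np.radians(k);e=np.array([np.cos(a),np.sin(a)]);n=np.array([-e[1],e[0]])
    print(k,[tuple(np.round(((u-355+.5)*9,(v-175+.5)*9))) for u,v in[proj(c,[*(np.array(b)+.024*e+w*n),zz],True) for w,zz in((.003,.092),(-.003,.092),(.003,.08))]])
```

```text
tip [0.49171015 0.19176432 0.13      ] mark [0.54338487 0.20459378 0.08      ] [0.56845296 0.21113626 0.08      ]
plate [0.49229464 0.19242061] 0.04483712269123494 [0.04542407 0.04406989 0.04552642 0.04535832 0.04310146 0.04401129
 0.04395057 0.04712775]
key corner [0.49009545 0.21501446 0.092     ] [0.49726909 0.21460475 0.092     ]
60 [(np.float64(582.0), np.float64(560.0)), (np.float64(556.0), np.float64(598.0)), (np.float64(548.0), np.float64(528.0))]
70 [(np.float64(595.0), np.float64(531.0)), (np.float64(575.0), np.float64(572.0)), (np.float64(560.0), np.float64(499.0))]
80 [(np.float64(603.0), np.float64(501.0)), (np.float64(590.0), np.float64(544.0)), (np.float64(568.0), np.float64(470.0))]
90 [(np.float64(606.0), np.float64(471.0)), (np.float64(600.0), np.float64(514.0)), (np.float64(571.0), np.float64(440.0))]
100 [(np.float64(604.0), np.float64(441.0)), (np.float64(605.0), np.float64(484.0)), (np.float64(569.0), np.float64(411.0))]
110 [(np.float64(597.0), np.float64(412.0)), (np.float64(606.0), np.float64(453.0)), (np.float64(561.0), np.float64(383.0))]
```

View pics/w5e.png

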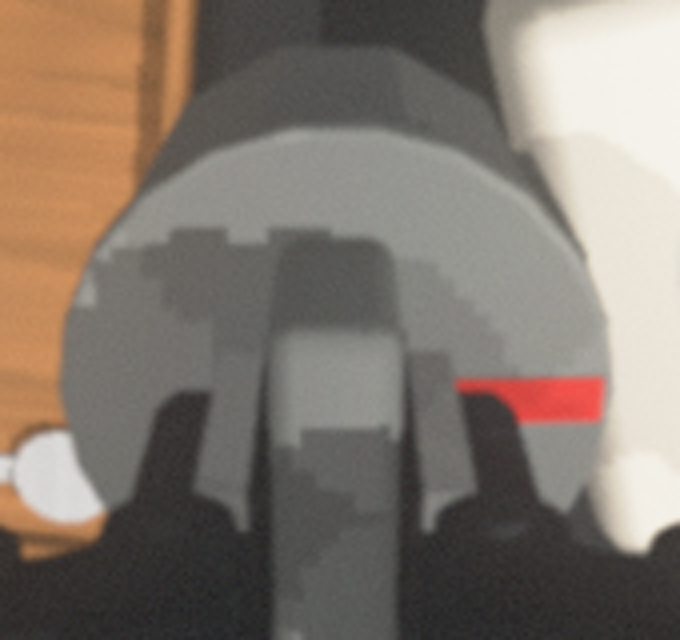

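Run:
```python
from h import *
from plant import robot
c=load("w5");s=robot.observe();z=s["position"][2]-.025
P=np.array([at_z(c,195+(x+.5)/4-.5,160+(y+.5)/4-.5,z,True) for x,y in[(62,370),(608,370),(335,130),(140,205),(530,205),(75,300),(594,300),(72,430),(585,490)]])
A=np.c_[2*P[:,:2],np.ones(len(P))];x=np.linalg.lstsq(A,(P[:,:2]**2).sum(1),rcond=None)[0]
print(x[:2]-s["position"][:2],np.sqrt(x[2]+x[:2]@x[:2]))
l=[at_z(c,195+(x+.5)/4-.5,160+(y+.5)/4-.5,z,True) for x,y in((456,388),(604,400))];d=l[1]-l[0];print(l-s["position"],np.degrees(np.arctan2(d[1],d[0])))
print(delta([.4908,.1917,.25],-3,s))
```

```text
[ 0.00013612 -0.00124543] 0.035144653659698204
[[-0.00158077  0.01390411 -0.025     ]
 [ 0.00054583  0.03319752 -0.025     ]] 83.71001365488412
(array([ 5.02,  5.02, 14.23]), array([ 0.  ,  2.86, -0.01]))
```

>>> drive_tool(
  deltas=[
    [[0.6,0,0,5,1],[0.6,5.1,0,10,3],[0.6,5.1,0,14.2,3],[0.6,5.1,3,14.2,3],[0.6,5.1,6,14.2,3],[0.6,5.1,6.5,14.2,3],[0.6,5.1,6.5,14.2,3],[0.6,5.1,6.5,14.2,3],[0.6,5.1,6.5,14.2,3]],
  ],
)

```text
clock: 6.95
position: [0.4922, 0.1914, 0.2367]
orientation: [-1.57, -0.002, -0.054]
contact_force: [-0.1, -0.2, -2.7]
gripper_width: 0.153
```

Run:
```python
from h import *
from plant import robot
s=robot.observe();print(s["position"],s["orientation"],s["contact_force"])
c=snap("wrist","w6");a=snap("scene","s6");b=snap("top","t6")
crop(a,325,160,90,120,5,"s6c");
```

```text
[0.49222201 0.19138611 0.23674922] [-1.57006849 -0.00227124 -0.0539704 ] [-0.11776106 -0.23111263 -2.72003682]
```

View pics/s6c.png

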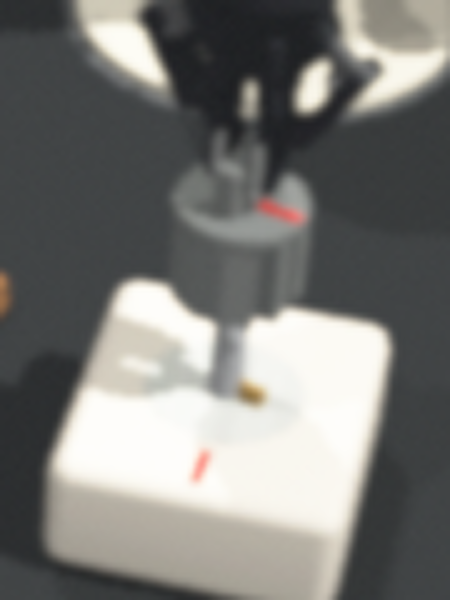

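View pics/w6.png

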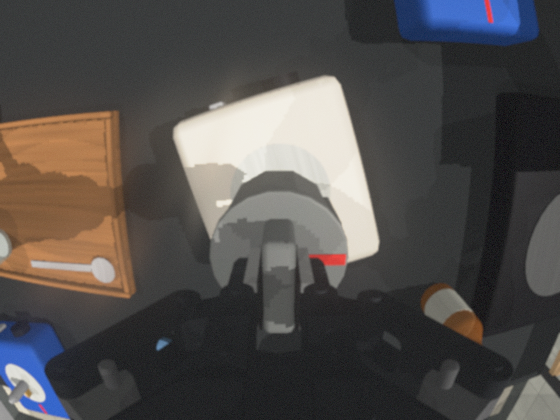

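Run:
```python
from h import *
c=load("s6")
for b in([.492,.1915],[.4945,.193]):
  for z in(.08,.12,.21):
    u,v=proj(c,[*b,z]);print(b,z,(u-325+.5)*5,(v-160+.5)*5)
```

```text
[0.492, 0.1915] 0.08 223.91524172800956 390.1204680679813
[0.492, 0.1915] 0.12 229.82204291868186 334.1470517145767
[0.492, 0.1915] 0.21 243.8654814360433 201.07007725892572
[0.4945, 0.193] 0.08 224.43594645102024 393.52073307343585
[0.4945, 0.193] 0.12 230.36083097540455 337.516015522295
[0.4945, 0.193] 0.21 244.44850322378983 204.3528961438838
```

>>> drive_tool(
  deltas=[
    [[0.6,0,1,0,0],[0.6,0,2,0,0],[0.6,0,2.5,0,0],[0.6,0,2.5,0,0]],
  ],
)

```text
clock: 7.5
position: [0.4909, 0.1914, 0.2091]
orientation: [-1.571, 0.002, -0.053]
contact_force: [-0.4, 0.5, -1.7]
gripper_width: 0.155
```

>>> drive_tool(
  deltas=[
    [[0.6,0,0.3,0,0],[0.6,0,0.6,0,0],[0.6,0,0.6,0,0]],
  ],
)

```text
clock: 7.8
position: [0.4915, 0.1915, 0.204]
orientation: [-1.571, -0.0, -0.053]
contact_force: [1.0, 0.4, -3.3]
gripper_width: 0.157
```

>>> drive_tool(
  deltas=[
    [[0.6,0,0.3,0,0],[0.6,0,0.6,0,0],[0.6,0,0.6,0,0]],
  ],
)

```text
clock: 8.1
position: [0.4915, 0.1915, 0.198]
orientation: [-1.571, 0.0, -0.053]
contact_force: [1.5, 0.2, -2.9]
gripper_width: 0.154
```

>>> drive_tool(
  deltas=[
    [[0.6,0,0.3,0,0],[0.6,0,0.6,0,0],[0.6,0,0.6,0,0]],
  ],
)

```text
clock: 8.4
position: [0.4915, 0.1915, 0.1919]
orientation: [-1.571, 0.0, -0.053]
contact_force: [2.4, 0.5, -3.7]
gripper_width: 0.157
```

>>> drive_tool(
  deltas=[
    [[0.6,0.1,0,0,0],[0.6,0.1,0.3,0,0],[0.6,0.1,0.6,0,0],[0.6,0.1,0.9,0,0],[0.6,0.1,0.9,0,0]],
  ],
)

```text
clock: 8.9
position: [0.4922, 0.1914, 0.1828]
orientation: [-1.571, 0.001, -0.053]
contact_force: [-0.5, 0.7, -2.2]
gripper_width: 0.153
```

Lateral force is gone, and the underside is near z=0.098. Easing down towards the key.

>>> drive_tool(
  deltas=[
    [[0.6,0,0.2,0,0],[0.6,0,0.4,0,0],[0.6,0,0.4,0,0],[0.6,0,0.4,0,0]],
  ],
)

```text
clock: 9.3
position: [0.4924, 0.1915, 0.1792]
orientation: [-1.571, 0.0, -0.053]
contact_force: [-0.7, 0.3, -3.3]
gripper_width: 0.154
```

>>> drive_tool(
  deltas=[
    [[0.6,0,0.1,0,0],[0.6,0,0.2,0,0],[0.6,0,0.2,0,0]],
  ],
)

```text
clock: 9.6
position: [0.4925, 0.1915, 0.1772]
orientation: [-1.571, 0.0, -0.053]
contact_force: [0.3, 0.2, -1.8]
gripper_width: 0.152
```

>>> drive_tool(
  deltas=[
    [[0.6,0,0.1,0,0],[0.6,0,0.1,0,0]],
  ],
)

```text
clock: 9.8
position: [0.4924, 0.1914, 0.1762]
orientation: [-1.571, 0.0, -0.053]
contact_force: [-0.2, 0.1, -2.7]
gripper_width: 0.154
```

>>> drive_tool(
  deltas=[
    [[0.6,0,0.1,0,0],[0.6,0,0.1,0,0]],
  ],
)

```text
clock: 10.0
position: [0.4924, 0.1914, 0.1752]
orientation: [-1.571, 0.0, -0.053]
contact_force: [-1.3, 1.2, -2.1]
gripper_width: 0.155
```

>>> drive_tool(
  deltas=[
    [[0.6,0,0.1,0,0],[0.6,0,0.1,0,0]],
  ],
)

```text
clock: 10.2
position: [0.4924, 0.1915, 0.1742]
orientation: [-1.571, 0.0, -0.053]
contact_force: [-0.7, 1.9, -2.6]
gripper_width: 0.156
```

>>> drive_tool(
  deltas=[
    [[0.6,0,0.1,0,0],[0.6,0,0.1,0,0]],
  ],
)

```text
clock: 10.4
position: [0.4924, 0.1915, 0.1732]
orientation: [-1.571, 0.0, -0.053]
contact_force: [-1.5, 0.7, -3.2]
gripper_width: 0.155
```

>>> drive_tool(
  deltas=[
    [[0.6,0,0.1,0,0],[0.6,0,0.1,0,0]],
  ],
)

```text
clock: 10.6
position: [0.4924, 0.1915, 0.1722]
orientation: [-1.571, 0.0, -0.053]
contact_force: [-1.2, 1.2, -2.7]
gripper_width: 0.155
```

>>> drive_tool(
  deltas=[
    [[0.6,0,0.1,0,0],[0.6,0,0.1,0,0]],
  ],
)

```text
clock: 10.8
position: [0.4924, 0.1915, 0.1712]
orientation: [-1.571, 0.0, -0.053]
contact_force: [-1.0, 0.5, -2.0]
gripper_width: 0.152
```

Run:
```python
from h import *
from plant import robot
s=robot.observe();print(s["position"],s["contact_force"],s["moment"])
a=snap("scene","s7");crop(a,325,190,90,90,7,"s7c");
```

```text
[0.49243607 0.19148104 0.17119217] [-1.00802167  0.53750864 -2.01391538] [0.22968982 0.20789782 0.02102021]
```

View pics/s7c.png

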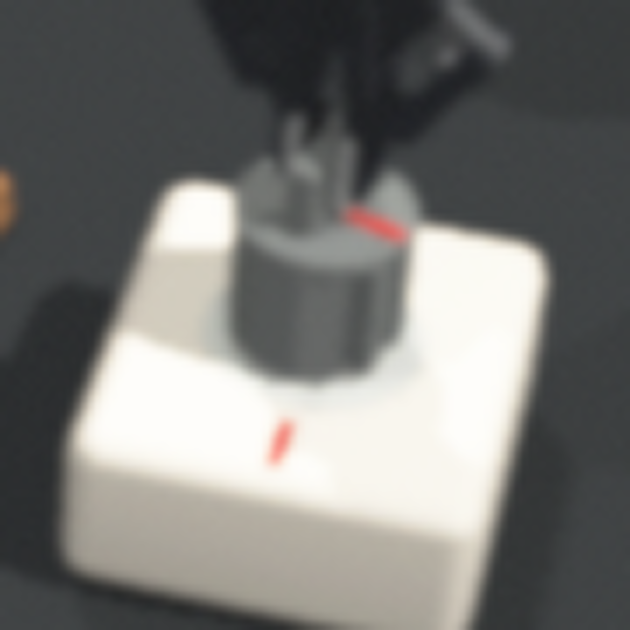

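>>> drive_tool(
  deltas=[
    [[0.6,0,0.1,0,0],[0.6,0,0.2,0,0],[0.6,0,0.2,0,0]],
  ],
)

```text
clock: 11.15
position: [0.4925, 0.1915, 0.1691]
orientation: [-1.571, 0.0, -0.053]
contact_force: [-1.2, 1.7, -2.6]
gripper_width: 0.155
```

>>> drive_tool(
  deltas=[
    [[0.6,0,0.1,0,0],[0.6,0,0.1,0,0]],
  ],
)

```text
clock: 11.35
position: [0.4925, 0.1915, 0.1682]
orientation: [-1.571, 0.0, -0.053]
contact_force: [-1.6, 1.0, -3.3]
gripper_width: 0.155
```

>>> drive_tool(
  deltas=[
    [[0.6,0,0.1,0,0],[0.6,0,0.1,0,0]],
  ],
)

```text
clock: 11.55
position: [0.4924, 0.1915, 0.1672]
orientation: [-1.571, 0.0, -0.053]
contact_force: [-1.6, 2.2, -2.0]
gripper_width: 0.157
```

>>> drive_tool(
  deltas=[
    [[0.6,0,0.05,0,0],[0.6,0,0.1,0,0],[0.6,0,0.1,0,0]],
  ],
)

```text
clock: 11.85
position: [0.4925, 0.1915, 0.1663]
orientation: [-1.571, 0.0, -0.053]
contact_force: [-1.5, 1.8, -1.3]
gripper_width: 0.152
```

>>> drive_tool(
  deltas=[
    [[1.6,0,0,0,0],[2,0,0,0,0],[3,0,0,0,0],[4,0,0,0,0],[4.5,0,0,0,0],[4.5,0,0,0,0],[4.5,0,0,0,0]],
  ],
)

```text
clock: 12.55
position: [0.4925, 0.1914, 0.1663]
orientation: [-1.571, -0.0, -0.053]
contact_force: [0.1, 0.1, -0.3]
gripper_width: 0.526
```

>>> drive_tool(
  deltas=[
    [[4.5,0,-1,0,0],[4.5,0,-4,0,0],[4.5,0,-8,0,0],[4.5,0,-12,0,0],[4.5,-4,-15,0,0],[4.5,-8,-15,0,0],[4.5,-8,-15,0,0]],
  ],
)

```text
clock: 13.25
position: [0.4087, 0.1957, 0.3178]
orientation: [-1.57, -0.0, -0.052]
contact_force: [-0.1, -0.3, -0.1]
gripper_width: 0.528
```

Run:
```python
from h import *
from plant import robot
s=robot.observe();print(s["position"],s["contact_force"])
c=snap("wrist","w8");a=snap("scene","s8");b=snap("top","t8");crop(a,325,190,90,90,6,"s8c");crop(c,180,150,200,150,4,"w8c")
z=c["d"];print(z[::60,::80].round(3))
```

```text
[0.40869046 0.19567675 0.31784343] [-0.09387523 -0.28983627 -0.06220885]
[[0.349 0.365 0.373 0.377 0.378 0.305 0.299]
 [0.384 0.396 0.401 0.402 0.402 0.327 0.324]
 [0.414 0.42  0.426 0.427 0.427 0.424 0.422]
 [0.445 0.439 0.448 0.376 0.368 0.45  0.397]
 [0.479 0.468 0.476 0.389 0.389 0.475 0.422]
 [0.521 0.489 0.11  0.416 0.504 0.506 0.454]
 [0.584 0.07  0.105 0.077 0.077 0.103 0.07 ]]
```

View pics/s8c.png

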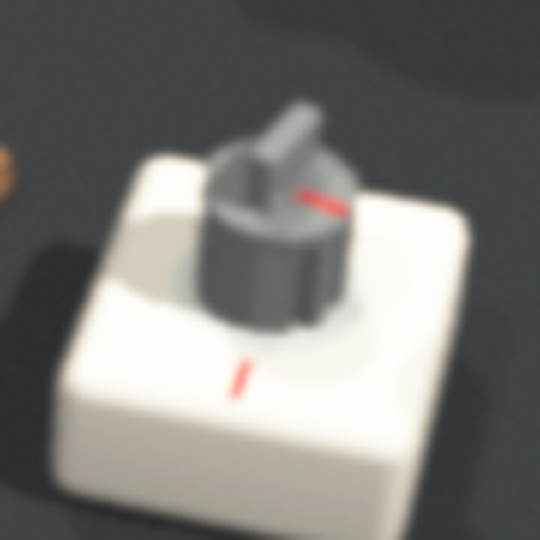

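View pics/w8.png

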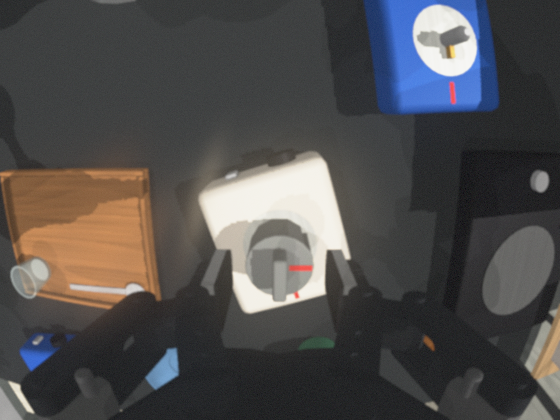

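Run:
```python
from h import *
for n,F,hub,base in(("w8",True,[(259,255),(265,275),(297,258),(299,278)],[(225,230),(310,190),(330,230),(245,290)]),):
    c=load(n)
    print([dpt(c,*p,F).round(4).tolist() for p in hub]);print([dpt(c,*p,F).round(4).tolist() for p in base])
for n in("t8","s8"):
  c=load(n)
  for z,nm in((.14,"cap"),(.172,"bar"),(.152,"cap hi"),(.08,"top")):
    u,v=proj(c,[.4925,.1915,z]);p=dpt(c,u,v);print(n,nm,round(u,1),round(v,1),p.round(4))
  # cap samples around axis
  print([dpt(c,*proj(c,[.4925+.027*np.cos(a),.1915+.027*np.sin(a),.14])).round(3).tolist() for a in np.arange(0,6.28,.785)])
  print([dpt(c,*proj(c,[.4925+.06*np.cos(a),.1915+.06*np.sin(a),.08])).round(3).tolist() for a in np.arange(0,6.28,.785)])
```

```text
[[0.476, 0.1709, 0.1402], [0.4999, 0.1753, 0.1397], [0.4811, 0.2095, 0.1411], [0.504, 0.2108, 0.1423]]
[[0.4688, 0.1272, 0.0811], [0.4256, 0.2298, 0.0797], [0.4759, 0.2527, 0.0801], [0.5529, 0.1435, 0.0806]]
t8 cap 187.7 227.1 [0.4884 0.1858 0.1707]
t8 bar 185.4 225.4 [0.4924 0.1914 0.1726]
t8 cap hi 186.9 226.5 [0.49   0.188  0.1705]
t8 top 191.6 230.0 [0.4851 0.1812 0.138 ]
[[0.52, 0.192, 0.139], [0.512, 0.212, 0.135], [0.423, 0.112, 0.655], [0.413, 0.109, 0.645], [0.466, 0.193, 0.134], [0.474, 0.174, 0.133], [0.493, 0.165, 0.138], [0.511, 0.172, 0.141]]
[[0.553, 0.192, 0.077], [0.447, 0.119, 0.631], [0.416, 0.119, 0.675], [0.394, 0.114, 0.654], [0.405, 0.134, 0.403], [0.45, 0.149, 0.082], [0.493, 0.132, 0.077], [0.534, 0.149, 0.082]]
s8 cap 371.0 220.7 [0.5069 0.1972 0.1521]
s8 bar 372.0 211.3 [0.4907 0.1908 0.1705]
s8 cap hi 371.4 217.2 [0.516  0.2008 0.1715]
s8 top 369.2 237.6 [0.5209 0.2027 0.1054]
[[0.519, 0.191, 0.14], [0.513, 0.211, 0.141], [0.496, 0.22, 0.143], [0.472, 0.21, 0.139], [0.49, 0.201, 0.16], [0.51, 0.187, 0.17], [0.49, 0.163, 0.138], [0.512, 0.172, 0.14]]
[[0.555, 0.193, 0.083], [0.534, 0.233, 0.079], [0.493, 0.252, 0.081], [0.449, 0.233, 0.079], [0.505, 0.218, 0.141], [0.515, 0.176, 0.136], [0.494, 0.132, 0.082], [0.532, 0.148, 0.078]]
```

Cap at z≈0.140 and base top at z≈0.080 put the cap 60 mm up, which means the hub is fully home; on the key it would read 72 mm. Handing in.

Run:
```python
from plant import robot
print(robot.hand_in())
```

```text
the job is handed in; nothing more can be done
None
```

The hub is back on the white base's spindle, fully home over the brass key and released, and I handed the job in at about 13.5 s. I read the key's direction from the images and set the hub to it before lowering. The keyway then went over the key on the first descent, so I did not need to turn it to search.

**Forces:** every wrist force reading while lowering onto the spindle stayed below about 5 N. The only higher reading was about 9 N upward while gripping the hub in the tray, probably the fingertips touching the cap.

**Last checks:**
- **Height:** all three cameras put the cap top at about 0.140 m. The base top reads about 0.080 m, so the cap is 60 mm up, as it should be when home. Resting on the key it would be about 72 mm.
- **Position:** the bar's top lies within about 2 mm of the spindle axis in the top and scene views.
- **Upright:** cap heights agree to about 3 mm in the wrist view, so it looks upright within camera noise. I did not measure the tilt more finely.
- **Robot:** it is clear of everything, with contact force near zero.
- **Other things:** the arm met no contact near them. I saw no movement in the last pictures, but I did not measure their positions again.

**Disagreement:** estimates of where the hub sat in the grip differed by about 2 mm between views. While lowering I felt a 2.4 N side force and removed it with a 1 mm shift.

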